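# Swipe through the touch test of a refurbished tablet

## Robot

A 6-joint arm with a two-finger parallel gripper is mounted at the origin on the work surface. World frame = base frame: x ahead of the robot, y to its left, z up, the work surface at z = 0. Lengths are in mm, angles in degrees, forces in N, time in s.
With the tool pointing down it reaches from about 300 to 950 mm from the base axis. Payload 3.1 kg.
Tool frame: the origin (TCP) lies on the centre line of the jaws, within the pads' length; the fingertips stand robot.tip_extent ahead of it and the grasp point (between the pads) lies 3 mm ahead of it (robot.tip_extent is the distance from the TCP to the fingertips, in mm); z points along the fingers, y is the direction in which the jaws open and shut (so a half turn about z gives the same grasp; the last joint's range is limited). The gripper opens to 85 mm and grips with 20 to 120 N. Pads are 22 mm wide; open, the fingers measure 114 mm over their backs; the gripper's body (76 mm by 85 mm) begins 54 mm behind the grasp point. The pads swing forward as they close: fully open they stand 13 mm farther back than shut.
Start: joints at [60.693, 17.653, 93.61, -0, 68.738, -3.994], TCP at [267.255, 564.984, 253.272] pointing down, gripper open.
Joint ranges: [-175.34, 175.34], [-45.06, 112.39], [2.9, 150.54], [-68.45, 248.45], [3.09, 151.38], [-168.51, 168.51]. Speed limits (degrees/s): [159.86, 159.86, 180, 180, 180, 180].

## Interface

Orientations are given as a 3x3 rotation matrix whose columns are the frame's x, y, z axes.
In Python, from bench import robot gives the robot as it stands.
- The arm moves only by the tool move_arm, never from a script. Its argument "motion" is one flat list of numbers, 4 for each row, row after row: the shift along the tool's x, y, z in mm, then the turn about the tool's z in degrees. In form: [dx, dy, dz, turn, dx, dy, dz, turn, ...]. A call has exactly 8 rows; each row shifts and turns the pose as measured when the row begins, along the tool's axes as they then stand; what a row does not reach is not made up. A row lasts 1/12 s, in which the tool goes at most 41.7 mm and 7.16 degrees, less where a joint would pass 70% of its speed; a pose out of reach is approached as far as the arm can. A call with a gripper value outside its range is refused whole. "fingers" is the opening, from 0 (shut) to 1 (fully open), set as the call begins (left out, the last holds). The fingers move at their own pace and stop on an object; "grip_force" is the grip in N (left out, the last holds). Time passes only in rows, so rows that do not move let the fingers close, or fill a call up. It gives the time, the measured TCP pose, the force and the opening at its end, in the units of the state.
- robot.sense(): the state, without advancing time (a new reading comes with each control period).
- robot.capture(name): name is "side" or "top"; returns the picture (480x640x3 uint8, blue, green, red); there is no depth.
- robot.camera_params(name): a dict with "vertical_fov" (degrees; the focal length in pixels is half the picture's height over the tangent of half this angle, whatever the lens; pixels are square), "cx", "cy" (the principal point, pixels), "R" (3x3) and "t" (3): a world point X has camera coordinates R X + t. Camera axes: x right, y down, z forward; pixel columns grow to the right and rows downward; lengths in mm; the calibration is good to about 2 mm. A picture is of the moment at which its call begins. camera_params takes no time and is no camera call.
- robot.sign_off(): hands the job in, once; it reports no verdict.
The state is a dict: "t": time; "q": joint angles; "dq": joint speeds; "effort": joint torques, N m; "position": TCP position; "orientation": TCP orientation; "contact_force": force on the tool from outside, world axes, zero at the start; "ft_torque": the same for the moment, N m; "width": finger opening in mm.
Only numpy, scipy, OpenCV 4.12 (cv2) and the standard library are available. Lean on these libraries where they do the work, as an engineer would, in place of code of your own. Each camera call takes 0.05 s, during which the arm holds its last target.

## Task

The tablet on the foam pad is showing its touch test, an N-shaped lane of boxes. With the gripper closed, set the fingertips lightly on the green box and swipe along the lane, round both corners, to the red box in one stroke without lifting off, so that every box is touched in turn and the glass beside the lane is not; then lift clear. Do not press hard or shift the tablet, pick nothing up, and leave the stylus and everything else where it lies.

Things in the scene. Friction and masses are not known exactly. Their poses are not given: they have to be found in the camera images.
- tablet: Tablet computer, 250 x 176 x 8 mm, 0.55 kg, lying loose, face up, on the foam pad at any yaw. Origin at the centre of its underside, x along its long side, z up; glass 8 mm above it, 33 mm above the table. The dark screen shows an N-shaped lane of 10 boxes, about 22 mm wide. A box counts when the middle of the closed fingertips passes over its middle in contact (0.3 N is enough).
- start_box (a point): Centre of the green start box, on the glass, at (-84, -54) mm in the tablet's x, y. Square, 26 mm. From here one long box (22 x 76 mm, centre 54 mm on) leads straight to corner 1.
- corner_1 (a point): Centre of the first corner box (pale blue, as all but the ends), on the glass, at (-84, 54) mm. From here the diagonal runs to corner 2: 4 boxes (36 x 22 mm, centres 40 mm apart) between the two.
- corner_2 (a point): Centre of the second corner box, on the glass, at (84, -54) mm. From here one long box (22 x 76 mm, centre 54 mm on) leads straight to the red box.
- end_box (a point): Centre of the red end box, on the glass, at (84, 54) mm.
- diagonal (a point): Mid-point of the diagonal stretch of the lane, on the glass at the middle of the screen; its x axis points along the diagonal from corner 1 to corner 2, z up.
- foam_pad (a joint): How far the foam pad has sunk (m, 0 to 0.010). Pink soft pad 340 x 235 x 25 mm, fixed to the table at the same yaw as the tablet within a few degrees; it lets the tablet down level by about 1 mm for each newton pressed on the glass, up to 10 mm, and springs back.
- stylus: Thin white stylus, 135 x 9 x 9 mm, lying on the foam beside the tablet's long side. Leave alone. Origin under its middle, x along it.
- screw_tin: Round steel tin of screws, 38 mm across, 20 mm high, on the foam beyond the tablet's short side. Leave alone. Origin under its middle.
- bottle: Brown glass bottle, 62 mm across, 230 mm high, standing on the bench to the right of the foam. Origin under its middle.
- router: White router with blue sides standing on edge, 48 x 180 x 175 mm high, to the left of the foam. Origin under its middle.
- cartridge_cyan: Black ink cartridge with a cyan label, 66 x 22 x 44 mm, on the left of the bench. Origin under its middle.
- cartridge_black: Black ink cartridge with a grey label, 66 x 22 x 44 mm, on the left of the bench. Origin under its middle.
- screwdriver: Screwdriver with an orange handle lying on the bench to the right of the foam, about 200 mm long. Origin under its middle.

How it is judged (in metres and radians):
On the way, in this order (a step that is already met when the one before it is completed fails the run):
1. fingertips touch the glass over the green start box (their middle within 13 mm of the middle of that box, along and across the lane) (contact force between the fingers and tablet above 0.3 N and x of the grasp point in the frame of tablet between -0.097 and -0.071 m and y of the grasp point in the frame of tablet between -0.067 and -0.041 m), for 0.05 s.
2. fingertips touch the glass over box 2 of the lane (their middle within 13 mm of the middle of that box, along and across the lane) (contact force between the fingers and tablet above 0.3 N and x of the grasp point in the frame of tablet between -0.097 and -0.071 m and y of the grasp point in the frame of tablet between -0.013 and 0.013 m), for 0.05 s.
3. fingertips touch the glass over the first corner box (their middle within 13 mm of the middle of that box, along and across the lane) (contact force between the fingers and tablet above 0.3 N and x of the grasp point in the frame of tablet between -0.097 and -0.071 m and y of the grasp point in the frame of tablet between 0.041 and 0.067 m), for 0.05 s.
4. fingertips touch the glass over box 4 of the lane (their middle within 13 mm of the middle of that box, along and across the lane) (contact force between the fingers and tablet above 0.3 N and x of the grasp point in the frame of diagonal between -0.0729 and -0.0469 m and y of the grasp point in the frame of diagonal between -0.013 and 0.013 m), for 0.05 s.
5. fingertips touch the glass over box 5 of the lane (their middle within 13 mm of the middle of that box, along and across the lane) (contact force between the fingers and tablet above 0.3 N and x of the grasp point in the frame of diagonal between -0.033 and -0.007 m and y of the grasp point in the frame of diagonal between -0.013 and 0.013 m), for 0.05 s.
6. fingertips touch the glass over box 6 of the lane (their middle within 13 mm of the middle of that box, along and across the lane) (contact force between the fingers and tablet above 0.3 N and x of the grasp point in the frame of diagonal between 0.007 and 0.033 m and y of the grasp point in the frame of diagonal between -0.013 and 0.013 m), for 0.05 s.
7. fingertips touch the glass over box 7 of the lane (their middle within 13 mm of the middle of that box, along and across the lane) (contact force between the fingers and tablet above 0.3 N and x of the grasp point in the frame of diagonal between 0.0469 and 0.0729 m and y of the grasp point in the frame of diagonal between -0.013 and 0.013 m), for 0.05 s.
8. fingertips touch the glass over the second corner box (their middle within 13 mm of the middle of that box, along and across the lane) (contact force between the fingers and tablet above 0.3 N and x of the grasp point in the frame of tablet between 0.071 and 0.097 m and y of the grasp point in the frame of tablet between -0.067 and -0.041 m), for 0.05 s.
9. fingertips touch the glass over box 9 of the lane (their middle within 13 mm of the middle of that box, along and across the lane) (contact force between the fingers and tablet above 0.3 N and x of the grasp point in the frame of tablet between 0.071 and 0.097 m and y of the grasp point in the frame of tablet between -0.013 and 0.013 m), for 0.05 s.
10. fingertips touch the glass over the red end box (their middle within 13 mm of the middle of that box, along and across the lane) (contact force between the fingers and tablet above 0.3 N and x of the grasp point in the frame of tablet between 0.071 and 0.097 m and y of the grasp point in the frame of tablet between 0.041 and 0.067 m), for 0.05 s.
At the end, for the whole second after the job is handed in: All 10 boxes were touched in order from green to red; the tablet lies still and level on the sprung-back foam (sunk under 3 mm) within 15 mm of where it lay, and every bystander is within 20 mm of its start (distance of tablet from where it was at the start of the episode below 0.015 m and linear speed of tablet below 0.01 m/s and angle between tablet's own z axis and vertical below 0.05 rad and value of joint foam_pad below 0.003 m and distance of each of stylus, screw_tin, bottle, router, cartridge_cyan, cartridge_black, screwdriver from where it was at the start of the episode below 0.02 m).
It fails at once if glass touched off the lane (middle of the fingertips more than 20 mm from the lane's centre line) (contact force between the fingers and tablet above 0.5 N and not ((x of the grasp point in the frame of tablet between -0.104 and -0.064 m and y of the grasp point in the frame of tablet between -0.078 and 0.078 m) or (x of the grasp point in the frame of tablet between 0.064 and 0.104 m and y of the grasp point in the frame of tablet between -0.078 and 0.078 m) or (x of the grasp point in the frame of diagonal between -0.12 and 0.12 m and y of the grasp point in the frame of diagonal between -0.02 and 0.02 m))).
It fails at once if fingertips raised off the glass midway along the stroke (about 10 to 22 mm above the lane, more than 35 mm from the green and red boxes) (((x of the grasp point in the frame of tablet between -0.104 and -0.064 m and y of the grasp point in the frame of tablet between -0.078 and 0.078 m) or (x of the grasp point in the frame of tablet between 0.064 and 0.104 m and y of the grasp point in the frame of tablet between -0.078 and 0.078 m) or (x of the grasp point in the frame of diagonal between -0.12 and 0.12 m and y of the grasp point in the frame of diagonal between -0.02 and 0.02 m)) and z of the grasp point in the frame of tablet between 0.037 and 0.049 m and horizontal distance between the grasp point and start_box above 0.035 m and horizontal distance between the grasp point and end_box above 0.035 m).
It fails at once if tablet pressed with more than 20 N (contact force between any of the fingers, the arm and tablet above 20 N).
It fails at once if tablet lifted, tipped or shoved more than 15 mm (distance of tablet from where it was at the start of the episode above 0.015 m or angle between tablet's own z axis and vertical above 0.1 rad).
It fails at once if a bystander lifted or moved more than 20 mm (distance of any of stylus, screw_tin, bottle, router, cartridge_cyan, cartridge_black, screwdriver from where it was at the start of the episode above 0.02 m).
It also fails if it takes over 48 s, if anything falls off the work surface, if the arm or the gripper's body presses on something with over 40 N, if the wrist force passes 120 N, or if a joint passes its speed limit or range.

## Working session

There is one attempt and no reset: what is moved stays moved. The work goes in short steps, Python scripts to look and compute and a tool call to move; the robot and the scene stay as the last step left them, time stands still between calls to the robot, and variables do not carry over. Pictures are saved under pics/ and viewed, and the job is handed in when it is done.

Besides the shell and the picture viewer there is one more tool, called after "Emit:" as name(argument=value, ...) on one line, values as JSON. move_arm: Moves the arm, as the interface text tells. Its arguments: {"type":"object","properties":{"motion":{"type":"array","items":{"type":"number"}},"fingers":{"type":"number"},"grip_force":{"type":"number"}},"required":["motion"]}

```bash
ls; mkdir -p pics
python3 - <<'E'
from bench import robot
import cv2
s=robot.sense(); print(s, robot.tip_extent)
for n in("top","side"):
    cv2.imwrite(f"pics/{n}0.png",robot.capture(n)); print(robot.camera_params(n))
E
```

```text
pics
{'t': 0.0, 'q': array([ 6.06937867e+01,  1.77041651e+01,  9.36903445e+01,  4.13629744e-04,
        6.87367097e+01, -3.99145038e+00]), 'dq': array([-0.06352821,  0.09755893,  0.00059355, -0.00955315,  0.04525318,
        0.00633922]), 'effort': array([ 9.66297775e-04, -4.15255487e+01, -2.76667017e+01, -6.46792409e-05,
        1.02026202e-02,  6.90111477e-06]), 'position': array([266.8669486 , 564.30491645, 252.04385185]), 'orientation': array([[-9.03971189e-01,  4.27591884e-01, -1.12687002e-03],
       [ 4.27593337e-01,  9.03969006e-01, -1.99380385e-03],
       [ 1.66121228e-04, -2.28418335e-03, -9.99997377e-01]]), 'contact_force': array([-0.98371924, -0.25185698, -0.52571568]), 'ft_torque': array([-0.01634533,  0.01563762, -0.02680444]), 'width': 85.49262910164367} 22.0
{'vertical_fov': 52.00795037888204, 'cx': 323.56224944995364, 'cy': 244.4703879350653, 'R': array([[ 0.09923473, -0.9950609 ,  0.00250318],
       [-0.97313876, -0.09757304, -0.20851969],
       [ 0.20773404,  0.01825645, -0.97801496]]), 't': array([ -33.8966037 ,  538.42284244, 1077.64172909])}
{'vertical_fov': 53.06892077453428, 'cx': 319.58368587118554, 'cy': 238.10781280392484, 'R': array([[ 9.75980716e-01, -2.17854883e-01, -9.43991677e-04],
       [-1.69867000e-01, -7.58269656e-01, -6.29422220e-01],
       [ 1.36406904e-01,  6.14464302e-01, -7.77062918e-01]]), 't': array([-515.82180143,  116.41912392, 1098.72173005])}
```

View pics/top0.png

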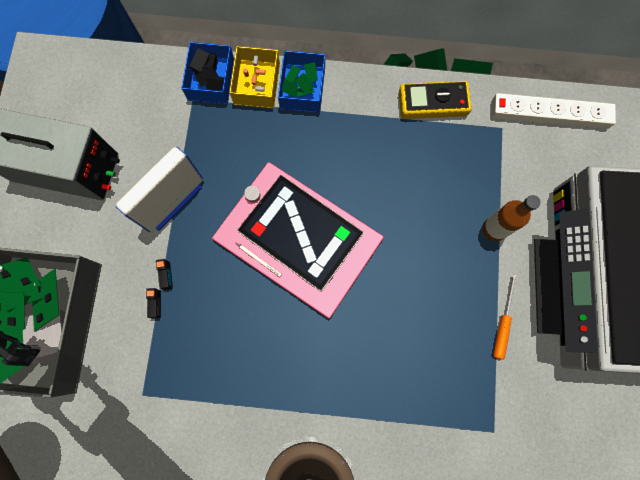

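View pics/side0.png

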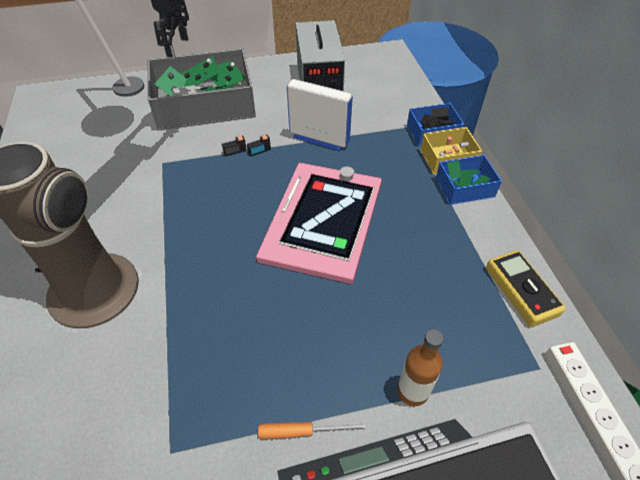

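The top view shows green at about (342,234), corner 1 at (316,270), corner 2 at (285,194) and red at (258,229). In the side view, green is at (340,243) and red at (319,186). Next I'll measure all ten boxes in both views.

```bash
cat > h.py <<'E'
import numpy as np,cv2
from bench import robot
d=np.array([168,-108.]);d/=np.linalg.norm(d)
M=np.array([[-84,-54],[-84,0],[-84,54]]+[list(d*k) for k in(-60,-20,20,60)]+[[84,-54],[84,0],[84,54]],float)
def ray(n,uv,z):
    p=robot.camera_params(n);f=240/np.tan(np.radians(p['vertical_fov']/2))
    R=np.array(p['R']);t=np.array(p['t']);c=-R.T@t
    v=R.T@np.array([(uv[0]-p['cx'])/f,(uv[1]-p['cy'])/f,1]);return c+v*(z-c[2])/v[2]
def proj(n,X):
    p=robot.camera_params(n);f=240/np.tan(np.radians(p['vertical_fov']/2))
    c=np.array(p['R'])@X+p['t'];return np.array([f*c[0]/c[2]+p['cx'],f*c[1]/c[2]+p['cy']])
def fit(A,B):
    a=A-A.mean(0);b=B-B.mean(0);th=np.arctan2((a[:,0]*b[:,1]-a[:,1]*b[:,0]).sum(),(a*b).sum())
    R=np.array([[np.cos(th),-np.sin(th)],[np.sin(th),np.cos(th)]]);return R,B.mean(0)-R@A.mean(0),th
E
python3 - <<'E'
from h import *
for n,box in(("top",(235,170,365,290)),("side",(275,170,375,265))):
    im=cv2.imread(f"pics/{n}0.png");x0,y0,x1,y1=box
    hsv=cv2.cvtColor(im,cv2.COLOR_BGR2HSV)
    roi=np.zeros(im.shape[:2],np.uint8);roi[y0:y1,x0:x1]=255
    def cen(m,mn):
        k,l,s,c=cv2.connectedComponentsWithStats(m&roi);return [(c[i],s[i,4]) for i in range(1,k) if s[i,4]>mn]
    g=cen(cv2.inRange(hsv,(45,120,80),(75,255,255)),20)
    r=max(cen(cv2.inRange(hsv,(0,190,100),(8,255,255))|cv2.inRange(hsv,(174,190,100),(180,255,255)),20),key=lambda a:a[1])
    w=cen(cv2.inRange(hsv,(0,0,150),(180,70,255)),20)
    print(n,g,r,len(w));
    G=ray(n,g[0][0],33)[:2];Rr=ray(n,r[0],33)[:2]
    R,t,th=fit(M[[0,9]],np.array([G,Rr]));print("2pt",t,np.degrees(th),np.linalg.norm(G-Rr),"exp",np.hypot(168,108))
    for c,a in w:
        X=ray(n,c,33)[:2];print(c.round(1),a,X.round(1),((X-t)@R).round(1))
E
```

```text
top [(array([342.07482993, 232.78911565]), np.int32(147))] (array([257.82926829, 228.4796748 ]), np.int32(123)) 4
2pt [571.94732879  79.34466688] 59.98379893423808 199.94784192341615 exp 199.71980372511885
[251.6 192.4] 178 [654.4 205.5] [150.5  -8.3]
[300.6 231.7] 1470 [569.4  77.5] [-2.9  1.3]
[348.8 268.9] 794 [492.1 -43.9] [-146.7    7.5]
[260.3 260.4] 205 [491.5 163.7] [ 32.8 111.9]Traceback (most recent call last):
  File "<stdin>", line 9, in <module>
ValueError: max() iterable argument is empty
```

Run:
```python
from h import *
P={}
for n,(x0,y0,x1,y1) in(("top",(235,170,365,290)),("side",(275,165,375,265))):
    im=cv2.imread(f"pics/{n}0.png").astype(int);b,g,r=im[...,0],im[...,1],im[...,2]
    roi=np.zeros(im.shape[:2],bool);roi[y0:y1,x0:x1]=1
    def cen(m):
        k,l,s,c=cv2.connectedComponentsWithStats((m&roi).astype(np.uint8),connectivity=4);return sorted([(s[i,4],c[i]) for i in range(1,k) if s[i,4]>25],key=lambda a:-a[0])
    G=cen((g>r+60)&(g>b+60));Rd=cen((r>g+90)&(r>b+90));print(n,G,Rd)
    Gp=ray(n,G[0][1],33)[:2];Rp=ray(n,Rd[0][1],33)[:2]
    R,t,th=fit(M[[0,9]],np.array([Gp,Rp]));print("2pt",t,np.degrees(th),np.linalg.norm(Gp-Rp))
    # lane-coloured pixels -> tablet frame, assigned to nearest box; corners/long boxes
    ys,xs=np.nonzero(roi&(im.min(2)>130)&(im.max(2)-im.min(2)<60))
    L=np.array([(ray(n,(x,y),33)[:2]) for x,y in zip(xs,ys)])
    for it in range(3):
        l=(L-t)@R
        A=[Gp,Rp];Bm=[M[0],M[9]]
        for i,hx,hy in((1,18,30),(8,18,30)):   # long boxes: across only
            s=l[(abs(l[:,0]-M[i,0])<hx)&(abs(l[:,1])<25)];print("long",i,s[:,0].mean().round(2),len(s))
        dn=np.array([-d[1],d[0]]);q=np.c_[l@d,l@dn];s=q[(abs(q[:,0])<50)&(abs(q[:,1])<18)];print("diag across",s[:,1].mean().round(2))
        for i in(2,7):
            sy=np.sign(M[i,1]);e=l[(abs(l[:,0]-M[i,0])<9)];print("far end",i,(np.percentile(e[:,1]*sy,[99]) if len(e) else None), e[:,1].min(),e[:,1].max())
        break
    P[n]=(t,th)
    c=cv2.resize(cv2.imread(f"pics/{n}0.png")[y0:y1,x0:x1],None,fx=5,fy=5,interpolation=cv2.INTER_CUBIC)
    for m in M:
        u=(proj(n,np.r_[R@m+t,33])-[x0,y0]+.5)*5;cv2.circle(c,tuple(u.astype(int)),4,(0,0,255),-1)
    cv2.imwrite(f"pics/{n}_ov.png",c)
```

```text
top [(np.int32(136), array([341.94117647, 233.00735294]))] [(np.int32(129), array([257.87596899, 228.44186047]))]
2pt [571.71849629  79.42861219] 59.79862890028932 199.55312094429868
long 1 -83.84 212
long 8 83.81 197
diag across 0.05
far end 2 [67.39518434] -87.12469465369405 87.56838136065437
far end 7 [67.46622963] -86.54643732255423 116.69469414797813
side [(np.int32(111), array([340.04504505, 242.65765766]))] [(np.int32(82), array([317.73170732, 185.03658537]))]
2pt [569.55318228  83.37547762] 60.129987230824774 200.64147398011377Traceback (most recent call last):
  File "<stdin>", line 13, in <module>
  File "h.py", line 6, in ray
    p=robot.camera_params(n);f=240/np.tan(np.radians(p['vertical_fov']/2))
ValueError: time passes only in moves, steps and waits
```

```bash
python3 -c "
import cv2,numpy as np
a=cv2.imread('pics/top_ov.png');b=cv2.imread('pics/side_ov.png');H=max(a.shape[0],b.shape[0])
f=lambda i:cv2.copyMakeBorder(i,0,H-i.shape[0],0,0,0)
o=np.hstack([f(a),f(b)]);o=cv2.resize(o,None,fx=795/o.shape[1],fy=795/o.shape[1]);cv2.imwrite('pics/ov.png',o)"
```

```text
[ WARN:0@0.030] global loadsave.cpp:275 findDecoder imread_('pics/side_ov.png'): can't open/read file: check file path/integrity
Traceback (most recent call last):
AttributeError: 'NoneType' object has no attribute 'shape'
```

```bash
python3 - <<'E'
from bench import robot
import pickle
pickle.dump({n:robot.camera_params(n) for n in("top","side")},open("cam.pkl","wb"))
E
sed -i 's/^from bench.*/import pickle;CAM=pickle.load(open("\.\/cam.pkl","rb"))/; s/robot.camera_params(n)/CAM[n]/' h.py
python3 - <<'E'
from h import *
t,th=np.array([571.72,79.43]),np.radians(59.8)
R=np.array([[np.cos(th),-np.sin(th)],[np.sin(th),np.cos(th)]])
o=[]
for n,(x0,y0,x1,y1) in(("top",(235,170,365,290)),("side",(275,165,375,265))):
    c=cv2.resize(cv2.imread(f"pics/{n}0.png")[y0:y1,x0:x1],None,fx=5,fy=5,interpolation=cv2.INTER_CUBIC)
    for m in M:
        u=(proj(n,np.r_[R@m+t,33])-[x0,y0]+.5)*5;cv2.circle(c,tuple(u.astype(int)),4,(0,0,255),-1)
    o.append(cv2.copyMakeBorder(c,0,600-c.shape[0],0,0,0))
o=np.hstack(o);cv2.imwrite("pics/ov.png",cv2.resize(o,(795,int(o.shape[0]*795/o.shape[1]))))
f={n:240/np.tan(np.radians(CAM[n]['vertical_fov']/2)) for n in CAM}
def P(n):
    k=CAM[n];return np.array([[f[n],0,k['cx']],[0,f[n],k['cy']],[0,0,1]])@np.c_[k['R'],k['t']]
for a,b in(((341.94,233.0),(340.05,242.66)),((257.88,228.44),(317.73,185.04))):
    X=cv2.triangulatePoints(P("top"),P("side"),np.array(a,float).reshape(2,1),np.array(b,float).reshape(2,1));X=X[:3,0]/X[3];print(X,proj("top",X)-a,proj("side",X)-b)
    print(ray("top",a,33),ray("side",b,33))
E
```

```text
[574.31254715 -20.17884383  37.57970467] [-0.02371241  0.30138902] [ 0.29944271 -0.10334879]
[576.14712258 -20.24598629  33.        ] [574.57761759 -16.82930859  33.        ]
[564.64542919 178.10158014  38.85271113] [-0.04175216  0.53749838] [ 0.48423828 -0.16674967]
[567.3128651 179.0986885  33.       ] [564.53138313 183.55940199  33.        ]
```

View pics/ov.png

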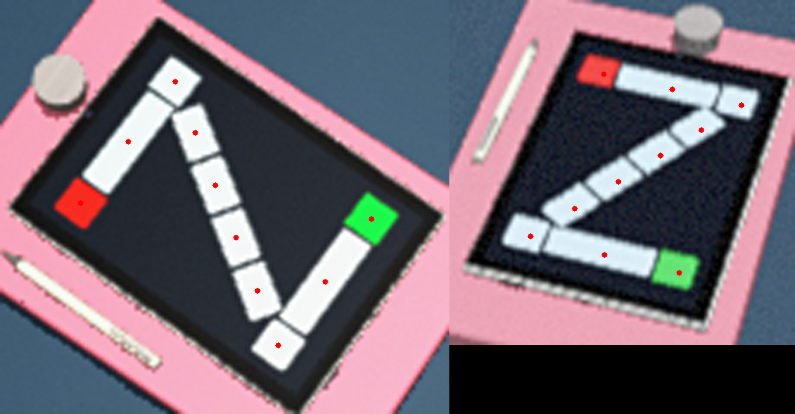

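Overlay dots land on the boxes in the top view. In the side view they sit about 4 mm off, so I'm averaging the two: centre (570.8, 81.0), yaw 59.9°. I'll close the gripper and move over toward green.

Emit:
move_arm(motion=[-28,-21,0,0,-28,-21,0,0,-28,-21,0,0,-28,-21,0,0,-28,-21,0,0,-28,-21,0,0,-28,-21,0,0,-28,-21,0,0], fingers=0)

```text
t: 0.77
position: [397.0, 312.0, 246.9]
orientation: [[-0.91, 0.416, -0.007], [0.416, 0.91, -0.003], [0.005, -0.006, -1.0]]
contact_force: [1.1, 0.6, -0.2]
width: -0.0
```

Emit:
move_arm(motion=[-34,-26,0,0,-36,-27,0,0,-36,-27,0,0,-36,-27,5,0,-36,-27,10,0,-36,-27,15,0,-36,-27,20,0,-34,-26,20,0])

```text
t: 1.43
position: [550.1, 25.9, 188.6]
orientation: [[-0.91, 0.414, 0.002], [0.414, 0.91, -0.002], [-0.002, -0.001, -1.0]]
contact_force: [0.4, 0.2, -0.1]
width: 0.1
```

```bash
cat >> h.py <<'E'
T=np.array([570.8,81.0]);TH=np.radians(59.9)
RT=np.array([[np.cos(TH),-np.sin(TH)],[np.sin(TH),np.cos(TH)]])
def rep():
    from bench import robot
    s=robot.sense();p=s['position'];O=s['orientation'];
    g=p+3*O[:,2]
    print("t",round(s['t'],2),"pos",p.round(1),"tab",((g[:2]-T)@RT).round(1),"tipz",round((p+22*O[:,2])[2],1),"F",s['contact_force'].round(2),"w",s['width'])
    for i in(0,2,7,9):
        w=np.r_[RT@M[i]+T,p[2]+3*O[2,2]]-g;print(i,"tool delta",(O.T@w).round(1))
    print("z axis",O[:,2].round(4))
E
python3 -c "from h import *;rep()"
```

```text
t 1.43 pos [550.1  25.9 188.6] tab [-58.   -9.7] tipz 166.6 F [ 0.4   0.21 -0.11] w 0.12294201632027403
0 tool delta [-41.5 -30.2   0.1]
2 tool delta [ 66.  -19.6  -0.1]
7 tool delta [-57.9 137.   -0. ]
9 tool delta [ 49.5 147.5  -0.3]
z axis [ 0.0016 -0.002  -1.    ]
```

Go over green and come down to a tip height of about 50 mm.

Emit:
move_arm(motion=[-14,-10,15,0,-14,-10,20,0,-12,-9,20,0,-1,-1,20,0,0,0,20,0,0,0,15,0,0,0,5,0,0,0,0,0])

```text
t: 2.1
position: [575.6, -31.7, 62.2]
orientation: [[-0.905, 0.426, -0.005], [0.426, 0.905, -0.004], [0.003, -0.005, -1.0]]
contact_force: [-0.8, 0.9, 0.6]
width: -0.4
```

Run:
```python
from h import *
from bench import robot
rep()
a=robot.capture("top");b=robot.capture("side")
cv2.imwrite("pics/t1.png",a);cv2.imwrite("pics/s1.png",b)
f=lambda i,x,y:cv2.resize(i[y:y+150,x:x+130],None,fx=3,fy=3,interpolation=cv2.INTER_CUBIC)
s=robot.sense();p=s['position']+22*s['orientation'][:,2]
for n,i,x,y in(("top",a,0,0),("side",b,0,0)): u=proj(n,p);print(n,u);cv2.circle(i,tuple((u+.5).astype(int)),1,(0,0,255),-1)
cv2.imwrite("pics/z1.png",np.hstack([f(a,275,150),f(b,275,140)]))
```

```text
t 2.1 pos [575.6 -31.7  62.2] tab [-95.1 -60.7] tipz 40.2 F [-0.81  0.93  0.65] w -0.4133623726937845
0 tool delta [ 5.7 11.6 -0. ]
2 tool delta [113.3  20.8   0.2]
7 tool delta [ -8.5 179.   -1. ]
9 tool delta [ 99.1 188.2  -0.7]
z axis [-0.0049 -0.0037 -1.    ]
top [346.92970254 232.45455039]
side [342.52152432 245.03101913]
```

View pics/z1.png

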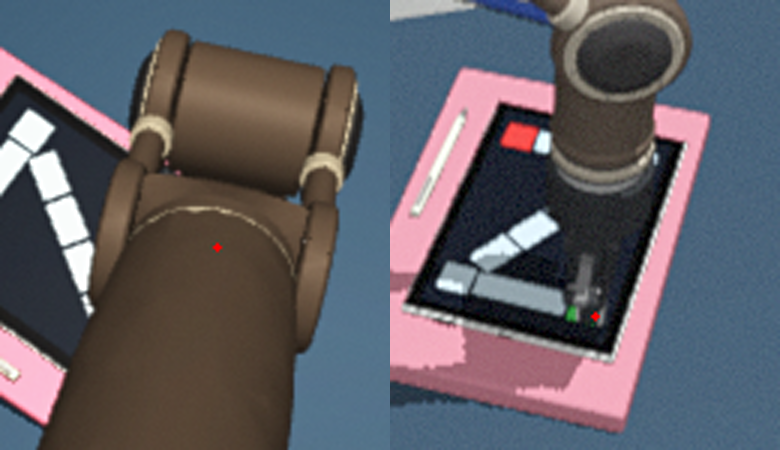

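Run:
```python
from h import *
b=cv2.imread("pics/s1.png");c=b[205:270,310:380]
c=(255*(c/255.)**0.45).astype(np.uint8)
c=cv2.resize(c,None,fx=8,fy=8,interpolation=cv2.INTER_CUBIC)
cv2.imwrite("pics/z2.png",c)
```

```text
(no output)
```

View pics/z2.png

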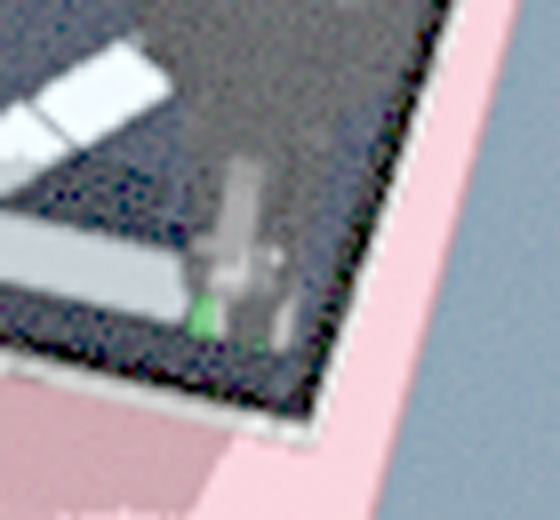

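The fingertips show at roughly (342,247) in the side view, against a prediction of (342.5,245), so the calibration holds. Next I'll correct onto green while still clear of the glass.

Emit:
move_arm(motion=[2,4,0,0,2,4,0,0,1,3,0,0,0,0,0,0,0,0,0,0,0,0,0,0,0,0,0,0,0,0,0,0])

```text
t: 2.87
position: [581.7, -16.9, 70.6]
orientation: [[-0.906, 0.424, 0.01], [0.423, 0.906, -0.005], [-0.011, -0.0, -1.0]]
contact_force: [0.1, -0.1, -0.1]
width: -0.2
```

```bash
python3 -c "from h import *;rep()"
```

```text
t 2.87 pos [581.7 -16.9  70.6] tab [-79.3 -58.6] tipz 48.6 F [ 0.13 -0.12 -0.11] w -0.2181622179138494
0 tool delta [ 4.9 -4.3 -0.1]
2 tool delta [112.5   5.2  -1.2]
7 tool delta [ -9.8 163.    0. ]
9 tool delta [ 97.8 172.5  -1.1]
z axis [ 0.0097 -0.005  -0.9999]
```

Emit:
move_arm(motion=[0,0,0,0,0,0,0,0,0,0,0,0,0,0,0,0,0,0,0,0,0,0,0,0,0,0,0,0,0,0,0,0])

```text
t: 3.53
position: [581.3, -17.5, 70.1]
orientation: [[-0.905, 0.424, 0.009], [0.424, 0.905, -0.005], [-0.01, -0.001, -1.0]]
contact_force: [-0.5, 0.1, -0.4]
width: -0.1
```

```bash
python3 -c "from h import *;rep()"
```

```text
t 3.53 pos [581.3 -17.5  70.1] tab [-80.  -58.5] tipz 48.1 F [-0.46  0.07 -0.37] w -0.13356031251227496
0 tool delta [ 4.9 -3.6 -0. ]
2 tool delta [112.5   5.8  -1.1]
7 tool delta [ -9.7 163.8  -0. ]
9 tool delta [ 97.9 173.1  -1.1]
z axis [ 0.0088 -0.0051 -0.9999]
```

Emit:
move_arm(motion=[1,-1,2,0,1,-1,2,0,1,-1,2,0,0,0,2,0,0,0,2,0,0,0,0,0,0,0,0,0,0,0,0,0])

```text
t: 4.2
position: [576.4, -19.2, 58.5]
orientation: [[-0.905, 0.424, 0.008], [0.424, 0.905, -0.005], [-0.009, -0.001, -1.0]]
contact_force: [0.1, -0.1, -0.0]
width: 0.1
```

```bash
python3 -c "from h import *;rep()"
```

```text
t 4.2 pos [576.4 -19.2  58.5] tab [-83.9 -55.1] tipz 36.5 F [ 0.07 -0.06 -0.04] w 0.10711758429582331
0 tool delta [ 1.1 -0.  -0. ]
2 tool delta [108.7   9.4  -1. ]
7 tool delta [-1.350e+01  1.673e+02 -1.000e-01]
9 tool delta [ 94.1 176.7  -1.1]
z axis [ 0.0076 -0.005  -1.    ]
```

Slow rows track accurately, and the tips are centred on green at about 36.5 mm. I'll descend gently until they touch.

Emit:
move_arm(motion=[0,0,1,0,0,0,1,0,0,0,1,0,0,0,1,0,0,0,1,0,0,0,1,0,0,0,0,0,0,0,0,0])

```text
t: 4.87
position: [577.1, -19.2, 53.0]
orientation: [[-0.905, 0.424, 0.008], [0.424, 0.906, -0.005], [-0.01, -0.001, -1.0]]
contact_force: [-0.9, -0.2, 1.8]
width: 0.2
```

```bash
python3 -c "from h import *;rep()"
```

```text
t 4.87 pos [577.1 -19.2  53. ] tab [-83.6 -55.7] tipz 31.0 F [-0.86 -0.21  1.82] w 0.2262571424350879
0 tool delta [ 1.7 -0.3 -0. ]
2 tool delta [109.3   9.1  -1.1]
7 tool delta [-1.290e+01  1.671e+02 -1.000e-01]
9 tool delta [ 94.7 176.5  -1.1]
z axis [ 0.0082 -0.0051 -1.    ]
```

About 1.8 N at tip 31 mm, which fits glass at 33 mm. Press slightly more and start the stroke.

Emit:
move_arm(motion=[0,0,1,0,2,0,0.4,0,4,0.4,0,0,5,0.4,0,0,5,0.4,0,0,5,0.4,0,0,5,0.4,0,0,5,0.4,0,0])

```text
t: 5.53
position: [552.7, -3.8, 53.4]
orientation: [[-0.905, 0.425, 0.02], [0.424, 0.905, -0.007], [-0.021, 0.002, -1.0]]
contact_force: [0.5, -0.8, 1.2]
width: -0.1
```

```bash
python3 -c "from h import *;rep()"
```

```text
t 5.53 pos [552.7  -3.8  53.4] tab [-82.5 -26.9] tipz 31.4 F [ 0.45 -0.79  1.18] w -0.05080083436343413
0 tool delta [-26.8  -3.9   0.5]
2 tool delta [80.7  5.5 -1.7]
7 tool delta [-41.4 163.5   1.2]
9 tool delta [ 66.2 172.9  -1. ]
z axis [ 0.0195 -0.007  -0.9998]
```

Emit:
move_arm(motion=[5,0.4,0.6,0,5,0.4,0.4,0,5,0.4,0.3,0,5,0.4,0.3,0,5,0.4,0.3,0,5,0.4,0.3,0,4,0.3,0.2,0,4,0.3,0.2,0])

```text
t: 6.2
position: [519.1, 16.8, 51.6]
orientation: [[-0.905, 0.424, 0.028], [0.423, 0.906, -0.008], [-0.028, 0.004, -1.0]]
contact_force: [1.8, -1.1, 3.1]
width: -0.1
```

```bash
python3 -c "from h import *;rep()"
```

```text
t 6.2 pos [519.1  16.8  51.6] tab [-81.4  12.5] tipz 29.6 F [ 1.84 -1.13  3.07] w -0.05530226228740961
0 tool delta [-66.   -8.4   1.8]
2 tool delta [41.6  1.1 -1.2]
7 tool delta [-80.7 159.    3. ]
9 tool delta [ 26.8 168.5  -0. ]
z axis [ 0.0275 -0.0082 -0.9996]
```

Emit:
move_arm(motion=[5,0.1,0.1,0,5,0.1,0.1,0,5,0.1,0.1,0,5,0,0.1,0,5,0,0.1,0,5,0,0.1,0,4,0,0.1,0,2,0,0.1,0])

```text
t: 6.87
position: [485.2, 34.0, 50.8]
orientation: [[-0.905, 0.423, 0.033], [0.423, 0.906, -0.008], [-0.033, 0.006, -0.999]]
contact_force: [2.8, -0.5, 3.3]
width: 0.1
```

```bash
python3 -c "from h import *;rep()"
```

```text
t 6.87 pos [485.2  34.   50.8] tab [-83.5  50.4] tipz 28.8 F [ 2.83 -0.53  3.33] w 0.09046135474897178
0 tool delta [-103.9   -9.7    3.4]
2 tool delta [ 3.7 -0.2 -0.1]
7 tool delta [-118.6  157.7    4.9]
9 tool delta [-11.1 167.2   1.4]
z axis [ 0.0327 -0.0084 -0.9994]
```

Corner 1 reached. Now the diagonal.

Emit:
move_arm(motion=[1,1,0.1,0,-1,3,0.1,0,-2.5,4,0.1,0,-3,4,0.1,0,-3,4,0.1,0,-3,4,0.1,0,-3,4,0.1,0,-3,4,0.1,0])

```text
t: 7.53
position: [493.9, 49.7, 45.2]
orientation: [[-0.908, 0.419, -0.015], [0.42, 0.908, -0.016], [0.007, -0.021, -1.0]]
contact_force: [-2.9, -6.0, 10.6]
width: 0.2
```

```bash
cat >> h.py <<'E'
_r=rep
def rep():
    _r()
    from bench import robot
    s=robot.sense();O=s['orientation'];g=s['position']+3*O[:,2];l=(g[:2]-T)@RT
    print("diag along/left",round(l@d,1),round(l@np.array([-d[1],d[0]]),1))
E
python3 -c "from h import *;rep()"
```

```text
t 7.53 pos [493.9  49.7  45.2] tab [-65.7  50.8] tipz 23.2 F [-2.89 -5.96 10.57] w 0.23679431660643596
0 tool delta [-1.027e+02 -2.790e+01 -1.000e-01]
2 tool delta [  4.8 -17.9   0.4]
7 tool delta [-118.2  139.4   -3.8]
9 tool delta [-10.7 149.4  -3.2]
z axis [-0.0151 -0.0163 -0.9998]
diag along/left -82.8 7.2
```

The tool dove at the reversal: 10.6 N, tip at 23 mm. I'll ease up and steer back toward the centre line.

Emit:
move_arm(motion=[-1,0,-1,0,-1,0,-1,0,-1.5,0,-1,0,-1.5,0.5,-1,0,-1.5,0.5,-0.5,0,-1.5,0.5,-0.3,0,-1,0.5,0,0,0,0,0,0])

```text
t: 8.2
position: [494.6, 49.8, 48.4]
orientation: [[-0.906, 0.421, -0.043], [0.421, 0.907, -0.015], [0.032, -0.032, -0.999]]
contact_force: [1.3, -2.3, 6.0]
width: -0.3
```

```bash
python3 -c "from h import *;rep()"
```

```text
t 8.2 pos [494.6  49.8  48.4] tab [-65.4  50.4] tipz 26.5 F [ 1.35 -2.3   6.03] w -0.29054420315780893
0 tool delta [-102.2  -28.    -2.4]
2 tool delta [  5.3 -18.2   0.7]
7 tool delta [-117.3  139.2   -8.2]
9 tool delta [ -9.8 149.   -5. ]
z axis [-0.0426 -0.015  -0.999 ]
diag along/left -82.2 7.0
```

Stiction is holding the tip and the wrist is leaning instead. I'll unload to about 2–3 N before moving on.

Emit:
move_arm(motion=[0,0,-1,0,0,0,-1,0,0,0,-1,0,0,0,-0.5,0,0,0,0,0,0,0,0,0,0,0,0,0,0,0,0,0])

```text
t: 8.87
position: [494.6, 49.8, 51.3]
orientation: [[-0.906, 0.421, -0.046], [0.422, 0.907, -0.016], [0.035, -0.034, -0.999]]
contact_force: [1.3, -1.5, 3.8]
width: 0.2
```

```bash
python3 -c "from h import *;rep()"
```

```text
t 8.87 pos [494.6  49.8  51.3] tab [-65.3  50.4] tipz 29.3 F [ 1.28 -1.52  3.82] w 0.17426271351675496
0 tool delta [-102.3  -28.1   -2.6]
2 tool delta [  5.2 -18.3   0.8]
7 tool delta [-117.3  139.1   -8.8]
9 tool delta [ -9.8 148.9  -5.4]
z axis [-0.0461 -0.0159 -0.9988]
diag along/left -82.2 7.1
```

Emit:
move_arm(motion=[-4,1,-0.4,0,-4,2,-0.4,0,-4,3,-0.4,0,-4,3,-0.4,0,-4,3,-0.3,0,-4,4,-0.3,0,-3,4,-0.2,0,-2,3,0,0])

```text
t: 9.53
position: [511.0, 56.7, 46.2]
orientation: [[-0.904, 0.417, -0.099], [0.421, 0.907, -0.021], [0.081, -0.061, -0.995]]
contact_force: [-4.0, -6.2, 9.4]
width: -0.0
```

```bash
python3 -c "from h import *;rep()"
```

```text
t 9.53 pos [511.   56.7  46.2] tab [-51.2  39.8] tipz 24.3 F [-3.99 -6.24  9.44] w -0.048831527990771895
0 tool delta [-90.1 -41.4  -4.8]
2 tool delta [ 17.1 -31.2   3.3]
7 tool delta [-105.2  125.5  -16.3]
9 tool delta [  2.1 135.7  -8.1]
z axis [-0.0994 -0.0211 -0.9948]
diag along/left -64.6 5.7
```

Friction is still heavy at 9.4 N. I'll unload to about 2 N, then continue with a lighter touch.

Emit:
move_arm(motion=[0,0,-1.5,0,0,0,-1.5,0,0,0,-1.5,0,0,0,-1,0,0,0,-0.5,0,0,0,0,0,0,0,0,0,0,0,0,0])

```text
t: 10.2
position: [511.1, 56.7, 51.6]
orientation: [[-0.903, 0.416, -0.106], [0.42, 0.907, -0.022], [0.087, -0.065, -0.994]]
contact_force: [-0.6, -0.9, 4.4]
width: 0.0
```

```bash
python3 -c "from h import *;rep()"
```

```text
t 10.2 pos [511.1  56.7  51.6] tab [-51.2  39.6] tipz 29.7 F [-0.63 -0.88  4.44] w 0.0056750593743056695
0 tool delta [-90.  -41.5  -5.2]
2 tool delta [ 17.2 -31.2   3.5]
7 tool delta [-105.   125.4  -17.4]
9 tool delta [  2.1 135.7  -8.6]
z axis [-0.1063 -0.0221 -0.9941]
diag along/left -64.5 5.7
```

Emit:
move_arm(motion=[-0.5,0,-1.3,0,-3,2,-1.3,0,-4,3,-1.1,0,-4,3,-0.8,0,-4,3,-0.8,0,-4,3,-0.7,0,-3,3,-0.7,0,-2,2,-0.4,0])

```text
t: 10.87
position: [539.5, 64.8, 52.8]
orientation: [[-0.902, 0.416, -0.118], [0.421, 0.907, -0.021], [0.098, -0.069, -0.993]]
contact_force: [-1.6, 0.2, 3.6]
width: 0.4
```

```bash
python3 -c "from h import *;rep()"
```

```text
t 10.87 pos [539.5  64.8  52.8] tab [-30.   19.2] tipz 31.0 F [-1.56  0.25  3.58] w 0.3752823003494805
0 tool delta [-67.8 -60.6  -2.5]
2 tool delta [ 39.2 -50.3   7.4]
7 tool delta [-82.6 106.2 -15.6]
9 tool delta [ 24.4 116.5  -5.7]
z axis [-0.1184 -0.0214 -0.9927]
diag along/left -35.6 -0.0
```

Back on the centre line at 3.6 N. Continuing.

Emit:
move_arm(motion=[-3,3.5,-0.9,0,-3.2,3.9,-0.9,0,-3.2,3.9,-0.7,0,-3.2,3.9,-0.7,0,-3.2,3.9,-0.7,0,-3.2,3.9,-0.7,0,-3.2,3.9,-0.7,0,-3.2,3.9,-0.7,0])

```text
t: 11.53
position: [580.8, 84.3, 54.1]
orientation: [[-0.902, 0.416, -0.116], [0.421, 0.907, -0.021], [0.096, -0.068, -0.993]]
contact_force: [-1.6, -0.9, 1.4]
width: 0.3
```

```bash
python3 -c "from h import *;rep()"
```

```text
t 11.53 pos [580.8  84.3  54.1] tab [ 7.6 -6.8] tipz 32.3 F [-1.58 -0.87  1.44] w 0.26665793849799735
0 tool delta [-38.7 -95.5   2.8]
2 tool delta [ 68.3 -85.2  12.4]
7 tool delta [-53.6  71.4 -10.1]
9 tool delta [53.5 81.6 -0.4]
z axis [-0.1159 -0.021  -0.993 ]
diag along/left 10.1 -1.6
```

Emit:
move_arm(motion=[-2.8,3.9,-0.3,0,-2.8,3.9,-0.4,0,-2.8,3.9,-0.5,0,-2.8,3.9,-0.5,0,-2.8,3.9,-0.5,0,-2.8,3.9,-0.5,0,-2.8,3.9,-0.5,0,-2.8,3.9,-0.5,0])

```text
t: 12.2
position: [618.1, 105.2, 53.5]
orientation: [[-0.902, 0.416, -0.116], [0.421, 0.907, -0.021], [0.096, -0.068, -0.993]]
contact_force: [-1.2, -1.1, 2.2]
width: -0.5
```

```bash
python3 -c "from h import *;rep()"
```

```text
t 12.2 pos [618.1 105.2  53.5] tab [ 44.5 -28.5] tipz 31.7 F [-1.2  -1.13  2.2 ] w -0.5296437995788046
0 tool delta [ -13.9 -130.     7.6]
2 tool delta [  93.2 -119.7   17.3]
7 tool delta [-28.8  36.8  -5.3]
9 tool delta [78.3 47.1  4.4]
z axis [-0.1162 -0.0213 -0.993 ]
diag along/left 52.8 0.1
```

Emit:
move_arm(motion=[-3,3.9,-0.5,0,-3,3.9,-0.5,0,-3,3.9,-0.5,0,-3,3.9,-0.5,0,-3,3.9,-0.5,0,-3,3.9,-0.5,0,-3,3.9,-0.5,0,-2,2.5,-0.3,0])

```text
t: 12.87
position: [655.5, 124.7, 53.2]
orientation: [[-0.902, 0.416, -0.117], [0.421, 0.907, -0.021], [0.097, -0.068, -0.993]]
contact_force: [-1.1, -1.6, 2.2]
width: -0.2
```

```bash
python3 -c "from h import *;rep()"
```

```text
t 12.87 pos [655.5 124.7  53.2] tab [ 80.1 -51.1] tipz 31.3 F [-1.08 -1.63  2.19] w -0.19344977912624384
0 tool delta [  11.6 -163.2   12.4]
2 tool delta [ 118.7 -152.9   22.1]
7 tool delta [-3.3  3.6 -0.6]
9 tool delta [103.8  13.9   9.2]
z axis [-0.1165 -0.0214 -0.993 ]
diag along/left 95.0 0.4
```

Corner 2 reached at 2.2 N. For the last leg I'll reverse with a slow ramp.

Emit:
move_arm(motion=[-0.5,1.5,0,0,1,0.5,0.2,0,1.5,0.3,0.3,0,2,0.2,0.3,0,2.5,0.2,0.3,0,2.5,0.2,0.3,0,2.5,0.2,0.3,0,2.5,0.2,0.3,0])

```text
t: 13.53
position: [648.7, 134.3, 53.9]
orientation: [[-0.903, 0.417, -0.104], [0.421, 0.907, -0.02], [0.086, -0.062, -0.994]]
contact_force: [1.1, -1.1, 1.7]
width: -0.2
```

```bash
python3 -c "from h import *;rep()"
```

```text
t 13.53 pos [648.7 134.3  53.9] tab [ 85.  -40.4] tipz 32.0 F [ 1.08 -1.05  1.72] w -0.2408728926926589
0 tool delta [   1.5 -169.2   10.7]
2 tool delta [ 108.7 -159.    19.3]
7 tool delta [-13.4  -2.3  -1. ]
9 tool delta [93.8  7.9  7.6]
z axis [-0.1039 -0.0205 -0.9944]
diag along/left 93.4 12.0
```

Emit:
move_arm(motion=[3.5,0.3,0.5,0,4,0.3,0.5,0,4,0.3,0.5,0,4,0.3,0.4,0,4,0.3,0.4,0,4,0.3,0.4,0,4,0.3,0.4,0,4,0.3,0.4,0])

```text
t: 14.2
position: [618.5, 151.8, 53.4]
orientation: [[-0.903, 0.417, -0.102], [0.421, 0.907, -0.02], [0.084, -0.061, -0.995]]
contact_force: [1.7, -1.5, 2.1]
width: -0.3
```

```bash
python3 -c "from h import *;rep()"
```

```text
t 14.2 pos [618.5 151.8  53.4] tab [85.  -5.5] tipz 31.5 F [ 1.72 -1.48  2.07] w -0.29178606673335
0 tool delta [ -33.1 -172.5    7.7]
2 tool delta [  74.1 -162.3   16.2]
7 tool delta [-48.1  -5.5  -3.7]
9 tool delta [59.1  4.7  4.7]
z axis [-0.1017 -0.0198 -0.9946]
diag along/left 74.4 41.3
```

Emit:
move_arm(motion=[4,0.3,0.4,0,4,0.3,0.4,0,4.5,0.3,0.4,0,4.5,0.3,0.4,0,4.5,0.3,0.4,0,4.5,0.3,0.4,0,4.5,0.3,0.4,0,4.5,0.3,0.4,0])

```text
t: 14.87
position: [584.5, 170.5, 53.3]
orientation: [[-0.903, 0.417, -0.101], [0.421, 0.907, -0.02], [0.083, -0.06, -0.995]]
contact_force: [0.8, -0.9, 1.8]
width: 0.2
```

```bash
python3 -c "from h import *;rep()"
```

```text
t 14.87 pos [584.5 170.5  53.3] tab [84.1 33.3] tipz 31.4 F [ 0.78 -0.95  1.79] w 0.23590825362788043
0 tool delta [ -71.6 -175.3    4.6]
2 tool delta [  35.6 -165.1   13. ]
7 tool delta [-86.6  -8.3  -6.7]
9 tool delta [20.6  1.9  1.6]
z axis [-0.1008 -0.0198 -0.9947]
diag along/left 52.8 73.4
```

Emit:
move_arm(motion=[4,0.3,0.4,0,4,0.3,0.4,0,3,0.3,0.4,0,3,0.3,0.3,0,2,0.2,0.3,0,2,0.2,0.2,0,1,0,0.1,0,0,0,0,0])

```text
t: 15.53
position: [565.5, 181.4, 53.0]
orientation: [[-0.904, 0.416, -0.1], [0.42, 0.907, -0.02], [0.082, -0.06, -0.995]]
contact_force: [1.7, -0.8, 3.0]
width: -0.0
```

```bash
python3 -c "from h import *;rep()"
```

```text
t 15.53 pos [565.5 181.4  53. ] tab [84.  55.1] tipz 31.1 F [ 1.72 -0.82  3.04] w -0.02718756336210494
0 tool delta [ -93.1 -177.3    3. ]
2 tool delta [  14.1 -167.    11.3]
7 tool delta [-108.3  -10.4   -8.3]
9 tool delta [-1.1 -0.1 -0.1]
z axis [-0.1    -0.02   -0.9948]
diag along/left 40.9 91.8
```

Centred on red at 3 N. Before lifting I'll check whether the tablet has shifted.

Run:
```python
from h import *
from bench import robot
o=[]
for n,(x,y) in(("top",(225,160)),("side",(265,160))):
    i=robot.capture(n);cv2.imwrite(f"pics/{n}2.png",i);f=lambda q:cv2.resize(q[y:y+140,x:x+140],(400,400),interpolation=cv2.INTER_CUBIC)
    o.append(np.hstack([f(cv2.imread(f"pics/{n}0.png")),f(i)]))
cv2.imwrite("pics/cmp.png",cv2.resize(np.vstack(o),(600,600)))
```

```text
(no output)
```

View pics/cmp.png

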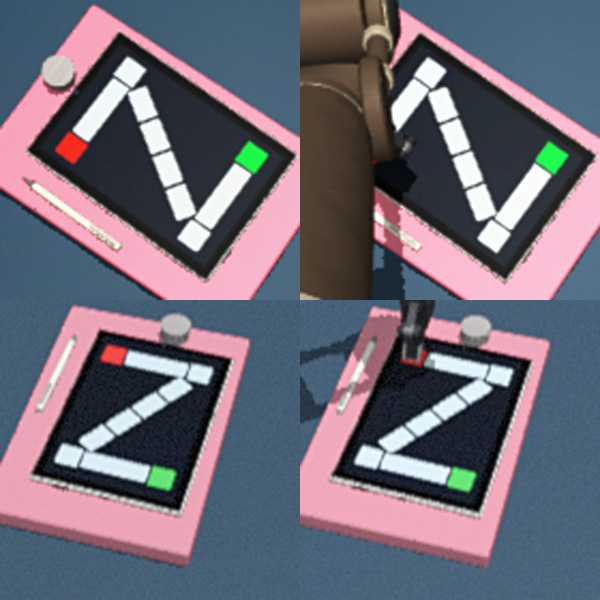

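The before/after crops match: green, corners, tin and stylus are all at the same pixels, with the fingertips on red. Now I'll lift straight up.

Emit:
move_arm(motion=[0,0,-2,0,0,0,-4,0,0,0,-6,0,0,0,-8,0,0,0,-12,0,0,0,-15,0,0,0,-15,0,0,0,-15,0])

```text
t: 16.3
position: [566.3, 181.9, 128.6]
orientation: [[-0.901, 0.416, -0.12], [0.421, 0.907, -0.022], [0.1, -0.071, -0.992]]
contact_force: [0.1, -0.7, -0.9]
width: -0.3
```

Emit:
move_arm(motion=[0,0,-15,0,0,0,-15,0,0,0,-10,0,0,0,-5,0,0,0,0,0,0,0,0,0,0,0,0,0,0,0,0,0])

```text
t: 16.97
position: [573.8, 183.7, 183.5]
orientation: [[-0.902, 0.417, -0.113], [0.421, 0.907, -0.02], [0.094, -0.066, -0.993]]
contact_force: [0.2, -0.0, -0.1]
width: -0.2
```

Run:
```python
from h import *
from bench import robot
rep()
i=robot.capture("top");cv2.imwrite("pics/top3.png",i)
for n,f in(("before","pics/top0.png"),("after","pics/top3.png")):
    im=cv2.imread(f).astype(int);b,g,r=im[...,0],im[...,1],im[...,2]
    m=(g>r+60)&(g>b+60);m[:170]=0;m[290:]=0;m[:,:235]=0;m[:,365:]=0;y,x=np.nonzero(m);print(n,"green",x.mean().round(2),y.mean().round(2),len(x))
side=robot.capture("side");cv2.imwrite("pics/side3.png",side)
cv2.imwrite("pics/fin.png",np.hstack([cv2.resize(i,(400,300)),cv2.resize(side,(400,300))]))
```

```text
t 16.97 pos [573.8 183.7 183.5] tab [90.1 49.2] tipz 161.6 F [ 0.22 -0.04 -0.13] w -0.15393212816308485
0 tool delta [ -87.  -182.7    3.8]
2 tool delta [  20.1 -172.5   13.3]
7 tool delta [-101.8  -15.8   -8.6]
9 tool delta [ 5.3 -5.6  0.9]
z axis [-0.1129 -0.0199 -0.9934]
diag along/left 49.2 90.1
before green 341.94 233.01 136
after green 341.94 233.01 136
```

View pics/fin.png

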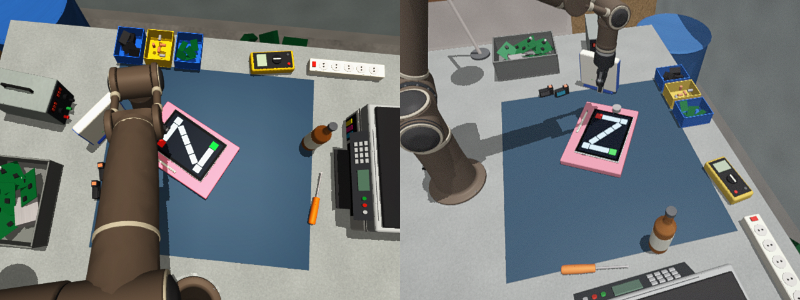

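The arm is clear and the scene looks unchanged: green is at exactly the same pixel (341.94, 233.01). Handing in.

```bash
python3 -c "
from bench import robot
print(robot.sign_off())"
```

```text
the job is handed in; nothing more can be done
None
```

I swiped the closed fingertips along the whole lane, from green round both corners to red, in one stroke. Then I lifted clear and handed in at about 17 s of the 48 s allowed; sign-off gave no verdict.

**Contact:** I only had force readings at the end of each move (every 0.67 s), and every one showed contact, mostly 1.2–4.4 N. Contact between those readings was not measured directly.

**Position:** By my measured tablet pose, the fingertip middle was at most about 7 mm off the lane's centre line. It came within 13 mm of every box's middle.

**Final checks:**
- The tablet had not moved: the green box is at the same pixel before and after (341.94, 233.01).
- By eye, the stylus, tin and other objects look unmoved. The arm partly hid the left side of the bench in the last top view.

**What went less well:**
- **Pressure after corner 1:** the tips stuck and dug in, with readings of up to 10.6 N (limit 20 N). I eased off twice and continued more lightly.
- **Tool tilt:** the tool leaned about 6–7° for the rest of the stroke.
- **Camera disagreement:** the two cameras put the tablet about 4.5 mm apart, more than the stated 2 mm calibration error. I used a value between the two.

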